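# Latch the hatch of a mango dryer

### The job

Close the bench-top fruit dryer: squeeze the hatch's two-plate handle to draw its bolt past the hold-open bar, slide the hatch shut, and with the handle no longer squeezed press it firmly home against the springy seal until the bolt springs fully out behind the end of the bar, and leave it latched so. Do not slam the hatch, and leave the jar, the bowl and the spatula where they are.

Things in the scene. Friction and masses are not known exactly. Their poses are not given: they have to be found in the camera images.
- dryer: Fixed bench-top dryer, white and aluminium, 260 (x) x 460 (y) x 178 mm high. Origin: centre of its underside, on the table. y runs along the hatch's track: the hatch closes towards +y over the well with the fruit tray and parks over the deck at -y. Rail tops 172 mm up; the frame's cross bar at the +y end (inner face y = 213, top 178 mm up) carries the rubber seal.
- hatch (a joint): Sliding hatch, clear panel in an aluminium border, 200 x 210 mm, top 166 mm up. Value (m): how far open; 0 = hard stop, 0.2 = fully open. Friction 2.5 N. With the bolt out it closes only to 0.100, where the bolt meets the hold-open bar. The springy seal pushes back from 0.010 (2 N) to 0 (18 N) and reopens an unlatched hatch to about 0.008. Latched, it rests near 0.0025.
- bolt (a joint): Sprung bolt on the hatch. Value (m): 0 = out, 0.014 = fully drawn. Squeezing the handle draws it to the dryer's +x against 5 to 9 N. It passes the hold-open bar when drawn over 0.010 (hold 0.012). Let go beside the bar, it rides along it at about 0.010, the hatch still slides, and past the bar's end it springs out by itself. A squeeze eased only when shut lets the seal win first.
- grip (a point): On the hatch's fixed handle plate: middle of its length and thickness, 10 mm below its top edge (210 mm above the table). The axes are the dryer's. The plate is upright, black, 8 mm thick (x), 70 mm long (y), from 169 to 220 mm above the table, clear at both ends, where it can be pushed along the track.
- squeeze_plate (a point): On the handle's sliding plate, which carries the bolt: middle of its length and thickness, 10 mm below its top edge. Upright, black, 8 mm thick (x), 44 mm long (y); 38 mm to the -x side of the fixed plate with the bolt out, 24 mm fully squeezed (outer faces 46 and 32 mm apart). The bolt runs to -x from its foot, top 182 mm above the table: keep fingertips above 187 mm outside it.
- bar_end (a point): Closing (+y) end of the fixed dark steel hold-open bar on the -x rail, middle of its top edge, 186 mm above the table. The bar runs 89 mm from here to -y, 19 mm wide (x). The bolt, 8 mm wide and square, opposite the middle of the handle, springs out past this end only when the hatch is open less than 0.0025 m.
- jar: Bystander: amber jar, 72 mm wide, 120 mm tall, standing beyond the dryer's +y end. Origin: centre of its foot.
- bowl: Bystander: steel bowl, 110 mm wide, 55 mm tall, beside the jar. Origin: centre of its foot.
- spatula: Bystander: spatula, 240 mm long, lying on the table beyond the dryer's -y end. Origin: its middle, on the table.

How it is judged:
By the outcome, as a careful person would: the job done as asked, in the order asked, and still so for the second after the job is handed in, with the robot touching nothing.
It also fails if it takes over 45 s, if anything falls off the work surface, if the arm or the gripper's body presses on something with over 40 N, if the wrist force passes 120 N, or if a joint passes its speed limit or range.

### The arm

A 6-joint arm with a two-finger parallel gripper is mounted at the origin on the work surface. World frame = base frame: x ahead of the robot, y to its left, z up, the work surface at z = 0. Lengths are in m, angles in rad, forces in N, time in s.
With the tool pointing down it reaches from about 0.35 to 1 m from the base axis. Payload 7.1 kg.
Tool frame: the origin (TCP) lies on the centre line of the jaws, within the pads' length; the fingertips stand 8 mm ahead of it and the grasp point (between the pads) lies 11 mm behind it; z points along the fingers, y is the direction in which the jaws open and shut (so a half turn about z gives the same grasp; the last joint's range is limited). The gripper opens to 85 mm and grips with 20 to 120 N. Pads are 22 mm wide; open, the fingers measure 114 mm over their backs; the gripper's body (76 mm by 85 mm) begins 54 mm behind the grasp point. The pads swing forward as they close: fully open they stand 13 mm farther back than shut.
Start: joints at [1.083, 0.423, 1.63, -0, 1.089, -0.019], TCP at [0.282, 0.558, 0.239] pointing down, gripper open.
Joint ranges: [-3, 3], [-0.9, 2.11], [0.09, 2.58], [-1.31, 4.45], [0.11, 2.69], [-2.54, 2.54]. Speed limits (rad/s): [2.39, 2.39, 3.01, 3.14, 3.14, 3.14].

### API

Orientations are given as a unit quaternion [x, y, z, w].
In Python, from plant import arm, get_image gives the robot as it stands. Calls block until the motion is done:
- arm.move_pose(position, orientation): joint-space move of the TCP to a pose.
- arm.line_to(position, vel=0.15, rotation=None): straight line of the TCP; rotation=None keeps the orientation; vel is the mean speed in m/s.
- arm.set_joints(angles): joint-space move.
- arm.grip(opening, effort=None): opening from 0.0 (shut) to 1.0 (fully open); effort is the grip in N (None keeps the last); returns when the fingers have stopped.
- arm.hold(seconds).
- arm.ik(position, orientation): joint angles nearest the present ones, or None.
- get_image(name): name is "scene" or "top" or "wrist"; returns a dict with "image" (420x560x3 uint8, red, green, blue), "depth" (420x560 float32, m along the optical axis (not along the pixel's ray), 0 where there is no reading), "fov_y" (degrees; the focal length in pixels is half the picture's height over the tangent of half this angle, whatever the lens; pixels are square), "cx", "cy" (the principal point, pixels), "dist_coeffs" ([k1, k2, p1, p2, k3] as OpenCV has them; the pictures are not rectified), "cam_to_world" (4x4, takes a point from camera to world coordinates). Camera axes: x right, y up, looking along -z (the intrinsics and any distortion apply to the point x, -y, -z); pixel columns grow to the right and rows downward; lengths in m; the calibration is good to about 2 mm. A picture is of the moment at which its call begins.
A pose or a line that the arm cannot do raises arm.MotionError and nothing moves.
- arm.finish_job(): hands the job in, once; it reports no verdict.
Readings, each from a call of its own:
- arm.get_time_s(): time.
- arm.get_joint_pos(): joint angles.
- arm.get_qd(): joint speeds.
- arm.get_joint_torque(): joint torques, N m.
- arm.get_ee_pos(): TCP position.
- arm.get_orientation(): TCP orientation.
- arm.get_force(): force on the tool from outside, world axes, zero at the start.
- arm.get_wrist_torque(): the same for the moment, N m.
- arm.get_finger_gap(): opening from 0.0 (shut) to 1.0 (fully open).
Only numpy, scipy, OpenCV 4.12 (cv2) and the standard library are available. Lean on these libraries where they do the work, as an engineer would, in place of code of your own. Each camera call takes 0.05 s, during which the arm holds its last target.

## Working session

There is one attempt and no reset: what is moved stays moved. The work goes in short steps, each a Python script; the robot and the scene stay as the last script left them, time stands still between calls to the robot, and variables do not carry over. Pictures are saved under pics/ and viewed, and the job is handed in when it is done.

```bash
ls; mkdir -p pics; python3 - <<'E'
from plant import arm,get_image
import cv2,numpy as np
for n in ["scene","top","wrist"]:
    d=get_image(n); cv2.imwrite(f"pics/{n}0.png",d["image"][:,:,::-1]); np.savez(f"{n}0.npz",**d)
    print(n,d["fov_y"],d["cx"],d["cy"],d["dist_coeffs"],np.round(d["cam_to_world"],3).tolist())
print(arm.get_time_s(),arm.get_orientation(),arm.get_force(),arm.get_finger_gap())
E
```

```text
pics
scene 54.498222360047535 277.6033043537107 205.76453829793942 [0.04290761 0.         0.         0.         0.        ] [[-0.507, -0.572, 0.645, 1.217], [0.862, -0.334, 0.382, 0.437], [-0.003, 0.749, 0.662, 0.872], [0.0, 0.0, 0.0, 1.0]]
top 43.97928933358925 272.6264730743735 214.4128373310222 [-0.07010509  0.          0.          0.          0.        ] [[-0.016, 0.998, -0.056, 0.43], [-1.0, -0.017, -0.015, 0.016], [-0.016, 0.055, 0.998, 1.412], [0.0, 0.0, 0.0, 1.0]]
wrist 61.3068041391827 281.15236087304487 207.02217654217782 [-0.07515091  0.          0.          0.          0.        ] [[0.451, -0.845, -0.286, 0.209], [0.892, 0.427, 0.145, 0.595], [-0.0, -0.321, 0.947, 0.372], [0.0, 0.0, 0.0, 1.0]]
0.15 [ 2.32270783e-01  9.72650982e-01 -5.73122230e-04 -1.50687964e-04] [ 0.77944378 -0.31690748 -0.02708944] 1.0000213309564703
```

View pics/scene0.png

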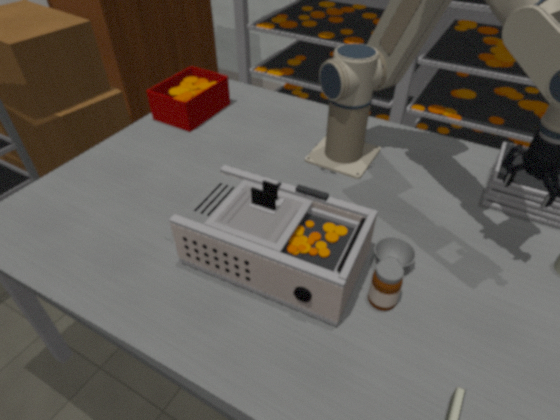

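View pics/top0.png

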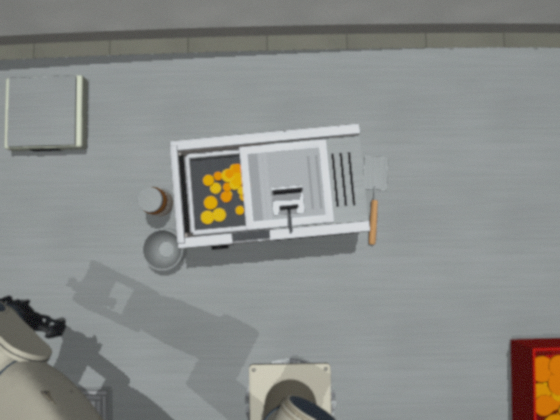

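View pics/wrist0.png

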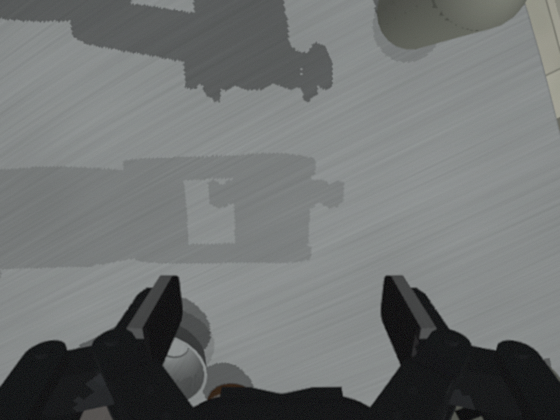

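The top view shows the dryer with the hatch at columns 243–333. The handle plates are at about (287,192) and (288,207), with the bolt running to (290,230). The bar runs along the near rail at about cols 232–270, row 235. The bowl is at (163,250) and the jar at (153,200). I'll measure these next.

```bash
cat > h.py <<'E'
import numpy as np,cv2
def K(d):
    H=d["image"].shape[0]; f=H/2/np.tan(np.radians(float(d["fov_y"]))/2)
    return np.array([[f,0,float(d["cx"])],[0,f,float(d["cy"])],[0,0,1]])
def rays(d,uv):
    p=cv2.undistortPoints(np.asarray(uv,float).reshape(-1,1,2),K(d),np.asarray(d["dist_coeffs"],float)).reshape(-1,2)
    return np.c_[p[:,0],-p[:,1],-np.ones(len(p))]
def cloud(d):
    h,w=d["depth"].shape
    u,v=np.meshgrid(np.arange(w),np.arange(h))
    r=rays(d,np.c_[u.ravel(),v.ravel()])*d["depth"].reshape(-1,1)
    T=d["cam_to_world"]; return (r@T[:3,:3].T+T[:3,3]).reshape(h,w,3)
def at_z(d,uv,z):
    T=d["cam_to_world"]; r=rays(d,uv)@T[:3,:3].T; o=T[:3,3]
    return o+r*((z-o[2])/r[:,2])[:,None]
def proj(d,P):
    T=np.linalg.inv(d["cam_to_world"]); q=np.asarray(P)@T[:3,:3].T+T[:3,3]
    q=q*[1,-1,-1]
    return cv2.projectPoints(q,np.zeros(3),np.zeros(3),K(d),np.asarray(d["dist_coeffs"],float))[0].reshape(-1,2)
E
python3 - <<'E'
from h import *
d=dict(np.load("top0.npz")); c=cloud(d)
np.set_printoptions(precision=3,suppress=True,linewidth=200)
im=d["image"][110:265,130:400,::-1]
cv2.imwrite("pics/topz.png",cv2.resize(im,None,fx=2.9,fy=2.9,interpolation=cv2.INTER_CUBIC))
z=c[...,2]; print(z[185:245:3,270:310:3])
# rail tops
m=np.zeros(z.shape,bool);m[110:265,165:380]=1
r=m&(z>.165)&(z<.182)
cv2.imwrite("pics/topm.png",cv2.resize((np.clip((z-0.12)/0.12,0,1)*255).astype(np.uint8)[110:265,130:400],None,fx=2.9,fy=2.9,interpolation=cv2.INTER_NEAREST))
s=dict(np.load("scene0.npz")); 
cv2.imwrite("pics/scz.png",cv2.resize(s["image"][150:330,160:430,::-1],None,fx=2.9,fy=2.9,interpolation=cv2.INTER_CUBIC))
E
```

```text
[[ 0.168  0.172  0.166  0.167  0.165  0.169  0.167  0.166  0.168  0.17   0.167  0.164  0.168  0.165]
 [ 0.166  0.169  0.177  0.166  0.169  0.169  0.173  0.221  0.22   0.219  0.22   0.168  0.171  0.164]
 [ 0.164  0.221  0.221  0.224  0.224  0.22   0.221  0.218  0.218  0.215  0.205  0.168  0.164  0.168]
 [ 0.171  0.189  0.181  0.176  0.176  0.166  0.171  0.174  0.169  0.169  0.169  0.166  0.17   0.166]
 [ 0.166  0.169  0.17   0.168  0.17   0.175  0.173  0.173  0.175  0.172  0.168  0.163  0.166  0.162]
 [ 0.164  0.17   0.168  0.166  0.168  0.169  0.171  0.173  0.172  0.167  0.174  0.166  0.17   0.166]
 [ 0.169  0.171  0.173  0.171  0.169  0.171  0.169  0.168  0.169  0.175  0.167  0.167  0.162  0.167]
 [ 0.166  0.167  0.17   0.218  0.222  0.222  0.223  0.218  0.219  0.221  0.176  0.169  0.164  0.167]
 [ 0.165  0.168  0.171  0.19   0.202  0.194  0.183  0.18   0.167  0.17   0.17   0.172  0.166  0.168]
 [ 0.168  0.166  0.171  0.171  0.167  0.17   0.18   0.172  0.169  0.17   0.168  0.169  0.168  0.163]
 [ 0.168  0.17   0.167  0.166  0.166  0.167  0.184  0.167  0.163  0.165  0.167  0.167  0.1
[... 220 characters left out ...]
7  0.165  0.169  0.165  0.168  0.168  0.188  0.184  0.165  0.164  0.17   0.164  0.16   0.162]
 [ 0.167  0.158  0.157  0.16   0.162  0.158  0.16   0.184  0.163  0.157  0.173  0.17   0.176  0.17 ]
 [ 0.172  0.173  0.177  0.174  0.175  0.167  0.174  0.182  0.177  0.175  0.174  0.169  0.168  0.169]
 [ 0.175  0.17   0.172  0.173  0.172  0.17   0.175  0.174  0.175  0.175  0.168  0.176  0.172  0.174]
 [ 0.172  0.171  0.171  0.173  0.177  0.174  0.173  0.172  0.168  0.169  0.17   0.174  0.169  0.171]
 [ 0.167  0.166  0.171  0.13   0.033 -0.001  0.006  0.002 -0.     0.005 -0.001 -0.002  0.001 -0.001]
 [-0.     0.005  0.001 -0.004  0.002  0.001  0.003  0.002 -0.004  0.003 -0.003  0.006 -0.003 -0.002]]
```

View pics/topz.png

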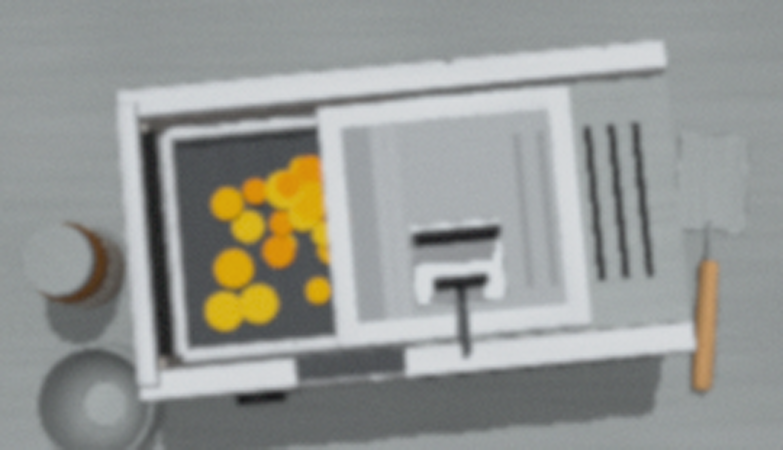

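View pics/topm.png

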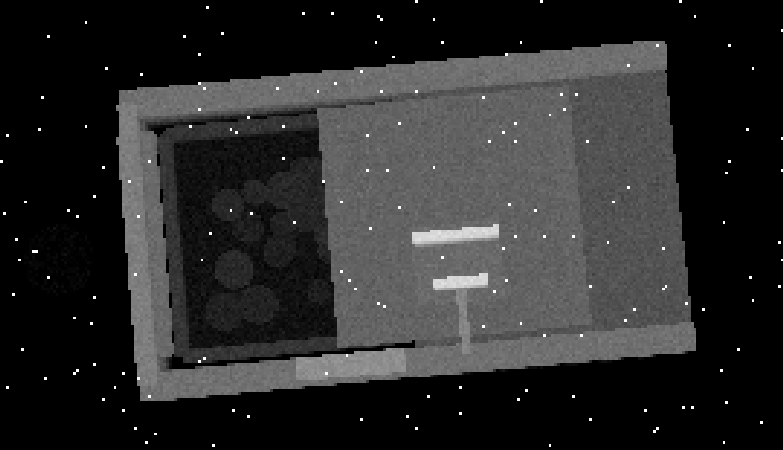

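View pics/scz.png

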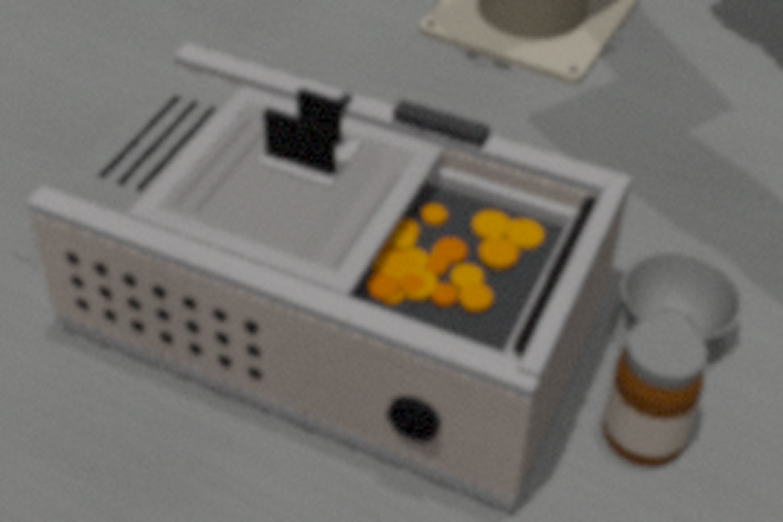

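```bash
python3 - <<'E'
from h import *
np.set_printoptions(precision=4,suppress=True,linewidth=200)
d=dict(np.load("top0.npz")); c=cloud(d); z=cv2.medianBlur(c[...,2].astype(np.float32),3)
m=np.zeros(z.shape,np.uint8); m[110:260,160:385]=1
def region(lo,hi,zz,box=None):
    mm=(m>0)&(z>lo)&(z<hi)
    n,l,st,_=cv2.connectedComponentsWithStats(mm.astype(np.uint8))
    return l,st
def rect(mask,zz):
    v,u=np.nonzero(mask); P=at_z(d,np.c_[u,v],zz)
    return cv2.minAreaRect((P[:,:2]*1000).astype(np.float32)),P
mm=((m>0)&(z>.15)).astype(np.uint8)
n,l,st,_=cv2.connectedComponentsWithStats(mm); k=1+np.argmax(st[1:,4])
r,P=rect(l==k,0.172); print("dryer",r)
for lo,hi,zz,nm in [(.205,.24,.22,"plates"),(.179,.193,.186,"bar")]:
    mm=((m>0)&(z>lo)&(z<hi)).astype(np.uint8)
    n,l,st,_=cv2.connectedComponentsWithStats(mm)
    for k in range(1,n):
        if st[k,4]>15:
            r,P=rect(l==k,zz); print(nm,st[k],r, P.mean(0))
E
```

```text
dryer ((568.7290649414062, 44.00445556640625), (260.736083984375, 462.3158264160156), 4.252245903015137)
plates [272 187  30   7 115] ((551.1090698242188, 1.2545967102050781), (8.998696327209473, 67.28663635253906), 4.192600727081299) [0.5511 0.0015 0.22  ]
plates [279 204  19   6  68] ((513.4114990234375, -1.4744739532470703), (8.545218467712402, 41.791046142578125), 4.205744743347168) [ 0.5134 -0.0015  0.22  ]
bar [171 146   6  11  47] ((654.0341796875, 270.1230163574219), (11.706034660339355, 24.50334930419922), 82.71076965332031) [0.6545 0.2694 0.186 ]
bar [171 160   7  15  33] ((614.9017333984375, 268.4028015136719), (34.656898498535156, 12.188176155090332), 5.524898529052734) [0.6134 0.269  0.186 ]
bar [172 177   8  19  64] ((569.3770751953125, 266.05926513671875), (45.18523025512695, 13.290374755859375), 7.316391944885254) [0.5706 0.2662 0.186 ]
bar [175 201   7  32 107] ((496.9733581542969, 258.344970703125), (74.08521270751953, 14.236579895019531), 6.379388809204102) [0.4973 0.2588 0.186 ]
bar [286 209   6  23  78] ((483.9021301269531, -2.5778441429138184), (11.804500579833984, 51.94148254394531), 88.97549438476562) [ 0.4863 -0.0041  0.186 ]
bar [232 230  38  11 304] ((449.5701599121094, 87.72335815429688), (19.0019588470459, 88.4461898803711), 4.239548683166504) [0.4496 0.0878 0.186 ]
bar [178 234   6   8  25] ((446.7323913574219, 253.67308044433594), (11.928135871887207, 16.597518920898438), 89.54383087158203) [0.4474 0.2525 0.186 ]
```

Measurements agree with the given sizes: dryer 261×462 mm, yaw 4.23°, plates 38 mm apart, bar 19×88 mm. The hatch is open about 0.145. Next I'll hover over the handle and check with the wrist camera.

```bash
cat >> h.py <<'E'
from scipy.spatial.transform import Rotation as Rn
yaw=np.radians(4.23); ex=np.array([np.cos(yaw),np.sin(yaw),0]); ey=np.array([-np.sin(yaw),np.cos(yaw),0])
Rt=np.c_[ey,ex,[0,0,-1.]]
Q=Rn.from_matrix(Rt).as_quat()
G0=np.array([.5511,.00125,0])
E
python3 - <<'E'
from h import *
from plant import arm,get_image
p=G0-0.012*ex+[0,0,.30]
print(np.linalg.det(Rt),Q,arm.ik(p,Q))
arm.line_to([.282,.558,.30],vel=.2)
arm.move_pose(p,Q)
print(arm.get_time_s(),arm.get_ee_pos(),arm.get_force())
d=get_image("wrist"); cv2.imwrite("pics/w1.png",d["image"][:,:,::-1]); np.savez("w1.npz",**d)
for P in [G0+[0,0,.22]+ey*.035*s for s in(-1,1)]+[G0-.038*ex+[0,0,.22]+ey*.022*s for s in(-1,1)]: print(proj(d,[P]))
E
```

```text
0.9999999999999999 [0.68052907 0.73272109 0.         0.        ] [-2.13974938e-02  2.28322182e-01  1.76101244e+00 -4.44089210e-16
  1.15225803e+00 -9.52249212e-02]
2.8 [0.53921979 0.00111458 0.29997021] [-0.02000727 -0.37163458  0.9047891 ]
[[296.89794901 271.46721487]]
[[298.7248667  170.45746927]]
[[240.30660997 254.11885944]]
[[237.77893494 190.70413407]]
```

View pics/w1.png

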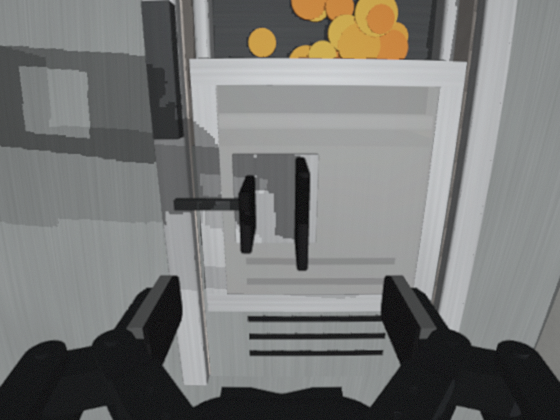

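```bash
python3 - <<'E'
from h import *
d=dict(np.load("w1.npz")); c=cloud(d); z=c[...,2]
m=np.zeros(z.shape,np.uint8); m[150:275,225:320]=((z>.213)&(z<.228))[150:275,225:320]
n,l,st,_=cv2.connectedComponentsWithStats(m)
for k in range(1,n):
    if st[k,4]>60:
        v,u=np.nonzero(l==k); P=at_z(d,np.c_[u,v],.22); r=cv2.minAreaRect((P[:,:2]*1000).astype(np.float32)); print(st[k],r,z[l==k].mean())
        q=(np.array([*r[0],0])/1000-G0)*[1,1,0]; print("dryer off",q@ex,q@ey)
E
```

```text
[ 297  170   14  101 1240] ((554.4130249023438, 2.2048912048339844), (8.067992210388184, 69.17770385742188), 4.301999092102051) 0.218573803452422
dryer off 0.0033744333374482165 0.0007079200998256947
[238 190  15  63 796] ((517.2583618164062, -0.234527587890625), (8.282790184020996, 42.8925666809082), 4.2798285484313965) 0.2183645050463546
dryer off -0.03385895264576916 0.001015688357736269
```

```bash
sed -i 's/^G0=.*/G0=np.array([.5536,.0018,0])/' h.py; python3 - <<'E'
from h import *
from plant import arm,get_image
p=G0-0.012*ex
arm.line_to(p+[0,0,.198],vel=.12,rotation=Q)
f0=np.array(arm.get_force()); print(f0@np.c_[ex,ey])
for g in (.6,.48,.4):
    arm.grip(g,30); f=np.array(arm.get_force()); print(g,arm.get_finger_gap(),f@ex,f@ey,f[2],arm.get_time_s())
d=get_image("wrist"); cv2.imwrite("pics/w2.png",d["image"][:,:,::-1]); np.savez("w2.npz",**d)
E
```

```text
[ 0.24483157 -0.71349959]
0.6 0.5990404764875061 -5.036467377343025 -0.4109822822496883 3.939636790591919 4.2833
0.48 0.47840389093139885 -6.860088757561541 0.6840189261888351 6.17393268010632 4.55
0.4 0.403422882906003 -5.101750695765539 0.03765851623253469 5.35157143510314 4.7917
```

View pics/w2.png

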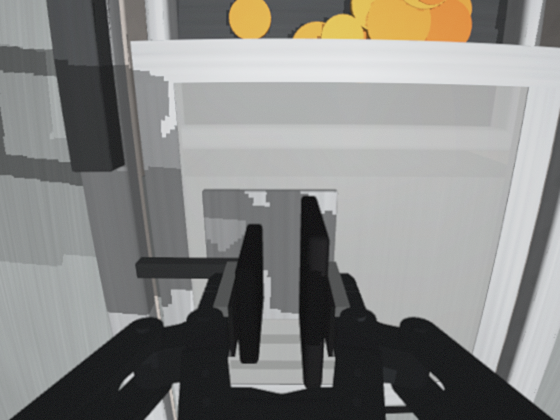

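The jaws straddle both plates: the left pad is on the sliding plate (col 235) and the right pad on the fixed plate (col 330). The bolt shows at (180,267), partly drawn. I'll complete the squeeze, then slide 30 mm and check that the bolt clears the bar.

```bash
python3 - <<'E'
from h import *
from plant import arm,get_image
def st(t):
    f=np.array(arm.get_force()); print(t,round(arm.get_finger_gap(),3),"Fx %.1f Fy %.1f Fz %.1f"%(f@ex,f@ey,f[2]),round(arm.get_time_s(),2))
arm.grip(.3,40); st("sq")
s=np.array(arm.get_ee_pos())
for k in (.03,.045,.06):
    arm.line_to(s+ey*k,vel=.06); st(k)
    f=np.array(arm.get_force())
    if abs(f@ey)>15: print("stop"); break
d=get_image("wrist"); cv2.imwrite("pics/w3.png",d["image"][:,:,::-1]); np.savez("w3.npz",**d)
E
```

```text
sq 0.364 Fx -2.0 Fy 0.2 Fz 6.2 5.06
0.03 0.366 Fx -0.3 Fy 2.3 Fz 3.1 5.71
0.045 0.364 Fx -1.2 Fy 2.7 Fz 4.7 6.11
0.06 0.365 Fx -0.8 Fy 2.8 Fz 3.9 6.51
```

View pics/w3.png

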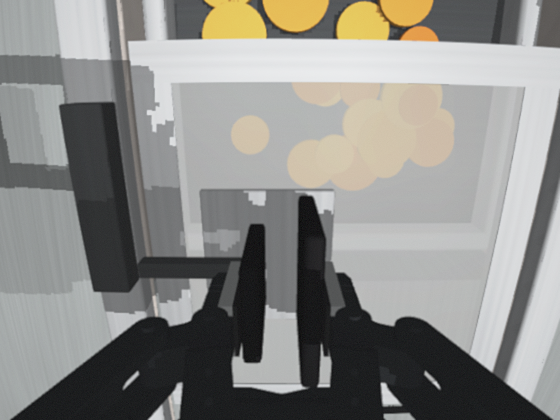

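The bolt tip (139,267) now rides beside the bar (inner face at col 131), with the bar's near end at row 290, so it has cleared. I'll slide 30 mm more, let go, and move round to the plate's -y end.

```bash
python3 - <<'E'
from h import *
from plant import arm,get_image
def st(t):
    f=np.array(arm.get_force()); print(t,round(arm.get_finger_gap(),3),"Fx %.1f Fy %.1f Fz %.1f"%(f@ex,f@ey,f[2]),round(arm.get_time_s(),2))
s=np.array(arm.get_ee_pos())
arm.line_to(s+ey*.03,vel=.06); st("slid")
arm.grip(.9,40); st("rel")
s=np.array(arm.get_ee_pos()); print(s)
d=get_image("wrist"); cv2.imwrite("pics/w4.png",d["image"][:,:,::-1]); np.savez("w4.npz",**d)
arm.line_to(s+[0,0,.062],vel=.15)
c=cloud(d); z=c[...,2]
m=((z>.213)&(z<.228)).astype(np.uint8); m[:,:200]=0;m[:,400:]=0
n,l,stt,_=cv2.connectedComponentsWithStats(m)
for k in range(1,n):
    if stt[k,4]>100:
        v,u=np.nonzero(l==k); P=at_z(d,np.c_[u,v],.22); r=cv2.minAreaRect((P[:,:2]*1000).astype(np.float32)); print(stt[k],r)
E
```

```text
slid 0.363 Fx -0.4 Fy 2.7 Fz 3.0 7.22
rel 0.901 Fx -0.1 Fy -0.5 Fz -0.1 7.72
[0.53511581 0.09106867 0.19876952]
[ 299  228   27  158 3312] ((547.1585083007812, 94.04527282714844), (8.226335525512695, 70.11112976074219), 4.0600104331970215)
[ 226  259   26  103 2180] ((520.2134399414062, 92.5014419555664), (8.358495712280273, 45.634368896484375), 3.928772211074829)
[375 283  25  72 942] ((575.960693359375, 93.23741149902344), (8.29007625579834, 32.554161071777344), 2.2495784759521484)
```

View pics/w4.png

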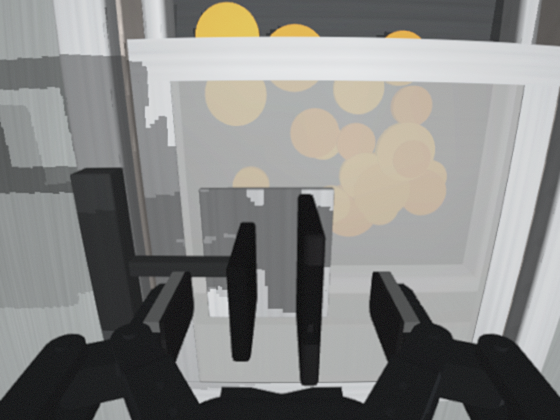

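Released: the plates are 27 mm apart, so the bolt is drawn about 0.011 and rides on the bar. I'll shut the jaws and push the fixed plate's -y end, in small steps near the end and watching the force.

```bash
python3 - <<'E'
from h import *
from plant import arm,get_image
def fy(): return float(np.array(arm.get_force())@ey)
G=np.array([.547,.0925,0])
b=G+ex*.003-ey*.066
arm.line_to(b+[0,0,.265],vel=.2,rotation=Q)
arm.grip(0.0,40)
arm.line_to(b+[0,0,.197],vel=.15)
f0=fy(); print("f0",f0,arm.get_time_s())
k=0.
for i in range(60):
    k+= .006 if k<.058 else .0015
    arm.line_to(b+ey*k+[0,0,.197],vel=.04 if k<.058 else .015)
    f=fy()-f0; p=(np.array(arm.get_ee_pos())-G)@ey
    print("%.4f ach %.4f F %.1f t %.1f"%(k-.066,p,f,arm.get_time_s()))
    if abs(f)>14 or k>.075: break
d=get_image("wrist"); cv2.imwrite("pics/w5.png",d["image"][:,:,::-1]); np.savez("w5.npz",**d)
E
```

```text
f0 -0.7485645424709445 10.1333
-0.0600 ach -0.0597 F -0.2 t 10.4
-0.0540 ach -0.0537 F 1.3 t 10.7
-0.0480 ach -0.0477 F 1.1 t 11.0
-0.0420 ach -0.0425 F -3.9 t 11.3
-0.0360 ach -0.0365 F -4.7 t 11.6
-0.0300 ach -0.0303 F -3.7 t 11.9
-0.0240 ach -0.0242 F -3.8 t 12.2
-0.0180 ach -0.0182 F -4.5 t 12.5
-0.0120 ach -0.0121 F -3.9 t 12.8
-0.0060 ach -0.0065 F -5.9 t 13.4
-0.0045 ach -0.0051 F -5.9 t 13.6
-0.0030 ach -0.0035 F -6.0 t 13.9
-0.0015 ach -0.0020 F -5.3 t 14.1
-0.0000 ach -0.0009 F -8.0 t 14.4
0.0015 ach 0.0002 F -9.5 t 14.6
0.0030 ach 0.0014 F -11.7 t 14.9
0.0045 ach 0.0026 F -12.6 t 15.1
0.0060 ach 0.0038 F -15.7 t 15.4
```

View pics/w5.png

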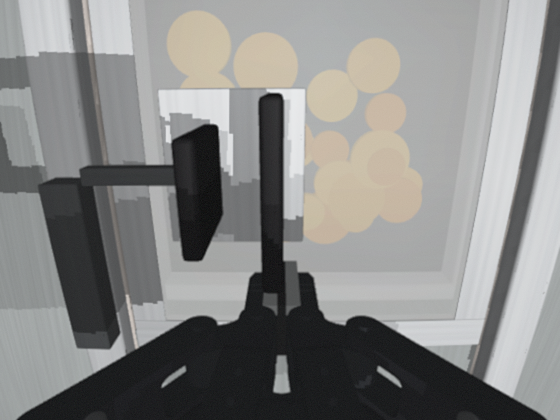

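The seal is now compressing. The bolt at (130,175) is level with the bar's end at row 182 and about to clear it. I'll keep pushing to the hard stop.

```bash
python3 - <<'E'
from h import *
from plant import arm,get_image
def fy(): return float(np.array(arm.get_force())@ey)
G=np.array([.547,.0925,0])
b=G+ex*.003-ey*.066
k=.072
for i in range(14):
    k+= .001
    arm.line_to(b+ey*k+[0,0,.197],vel=.012)
    f=fy()+.75; p=(np.array(arm.get_ee_pos())-G)@ey
    print("%.4f ach %.4f F %.1f t %.1f"%(k-.066,p,f,arm.get_time_s()))
    if abs(f)>31: break
arm.hold(.3); print(fy())
d=get_image("wrist"); cv2.imwrite("pics/w6.png",d["image"][:,:,::-1]); np.savez("w6.npz",**d)
E
```

```text
0.0070 ach 0.0045 F -16.1 t 15.7
0.0080 ach 0.0057 F -14.8 t 15.9
0.0090 ach 0.0066 F -17.0 t 16.2
0.0100 ach 0.0074 F -17.4 t 16.4
0.0110 ach 0.0082 F -17.6 t 16.7
0.0120 ach 0.0083 F -23.6 t 16.9
0.0130 ach 0.0084 F -26.1 t 17.2
0.0140 ach 0.0084 F -32.5 t 17.4
-33.946546093123835
```

View pics/w6.png

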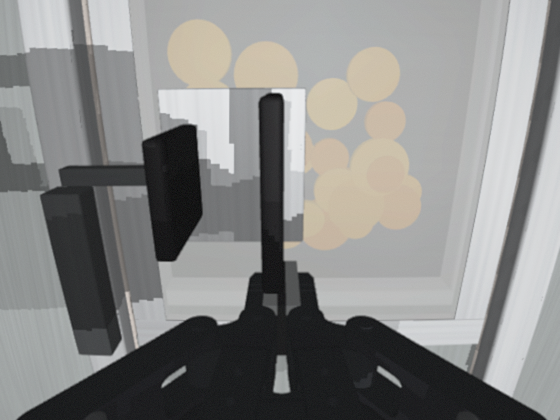

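The hatch stalled against the hard stop. The bolt has sprung out: its tip moved from col 82 to col 60, and it lies beyond the bar's end. I'll back off gently, retreat and check.

```bash
python3 - <<'E'
from h import *
from plant import arm,get_image
s=np.array(arm.get_ee_pos())
arm.line_to(s-ey*.012,vel=.03)
arm.line_to(s-ey*.03,vel=.1)
arm.line_to(s-ey*.03+[0,0,.09],vel=.15)
arm.line_to(s-ey*.07-ex*.01+[0,0,.12],vel=.15)
f=np.array(arm.get_force()); print(f,arm.get_time_s())
for n in("wrist","top"):
    d=get_image(n); im=d["image"][:,:,::-1]
    if n=="top": im=cv2.resize(im[110:265,130:400],None,fx=2.9,fy=2.9,interpolation=cv2.INTER_CUBIC)
    cv2.imwrite(f"pics/{n}7.png",im)
    c=cloud(d); z=c[...,2]
    for lo,hi,zz in((.212,.228,.22),(.1775,.195,.184)):
      m=((z>lo)&(z<hi)).astype(np.uint8)
      k_,l,stt,_=cv2.connectedComponentsWithStats(m)
      for k in range(1,k_):
        if stt[k,4]>50:
            v,u=np.nonzero(l==k); P=at_z(d,np.c_[u,v],zz); r=cv2.minAreaRect((P[:,:2]*1000).astype(np.float32)); print(n,zz,stt[k],np.round(r[0],1),np.round(r[1],1),round(r[2],1))
E
```

```text
[-0.54485312  0.26124162 -0.26106696] 20.1
wrist 0.22 [ 222    0   17   75 1040] [506.7 140.1] [ 8.9 41.9] 3.8
wrist 0.22 [ 286    0   14   96 1160] [544.5 136.4] [ 7.5 54.3] 4.1
wrist 0.184 [234  10  10  67 172] [509.6 140.6] [43.7  6.3] 86.9
wrist 0.184 [ 143   39   82  135 4220] [471.5  93.6] [58.3 95.9] 4.1
top 0.22 [210 194  20   5  74] [539.9 155.9] [ 8.4 44.5] 4.1
top 0.184 [170 145  14  98 493] [552.1 263.3] [233.8  17.4] 4.4
top 0.184 [247 230  23   8 146] [453.2  70.1] [15.1 52.6] 2.9
```

View pics/wrist7.png

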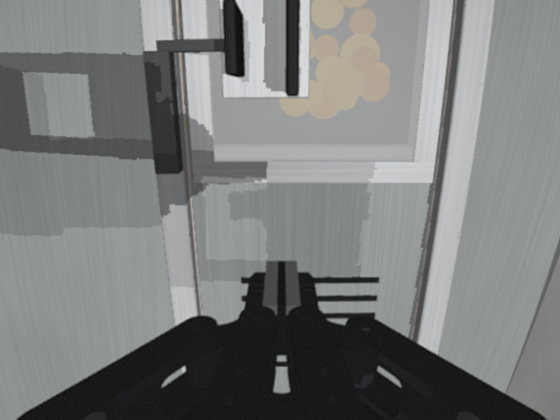

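View pics/top7.png

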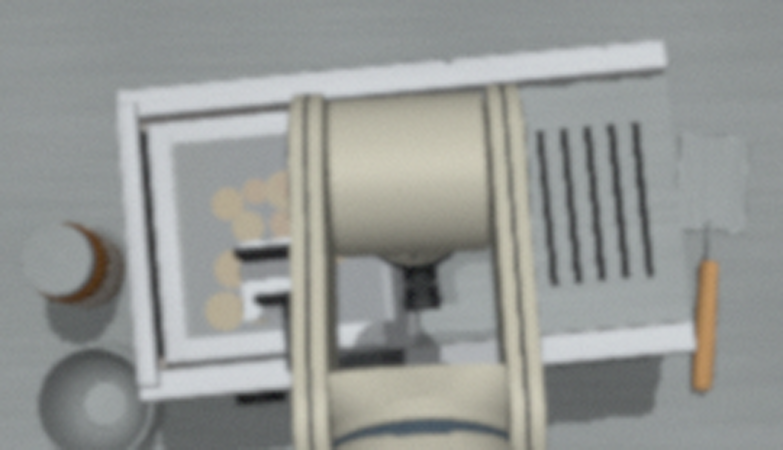

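The plates are again 38 mm apart, so the bolt is fully out. It sits against the bar's end at (165,47). I'll take one last look from above before handing in.

```bash
python3 - <<'E'
from h import *
from plant import arm,get_image
arm.line_to(np.array([.48,.05,.34]),vel=.2)
d=get_image("wrist"); np.savez("w8.npz",**d); cv2.imwrite("pics/w8.png",d["image"][:,:,::-1])
c=cloud(d); z=c[...,2]
for lo,hi,zz in((.212,.228,.22),):
      m=((z>lo)&(z<hi)).astype(np.uint8)
      k_,l,stt,_=cv2.connectedComponentsWithStats(m)
      for k in range(1,k_):
        if stt[k,4]>50:
            v,u=np.nonzero(l==k); P=at_z(d,np.c_[u,v],zz); r=cv2.minAreaRect((P[:,:2]*1000).astype(np.float32)); print(stt[k],np.round(r[0],1),np.round(r[1],1),round(r[2],1))
print(arm.get_time_s(),arm.get_force())
E
```

```text
[ 371   27   20  105 1371] [542.5 143.4] [ 9.7 68.6] 4.1
[319  46  15  67 820] [505.4 140.9] [ 8.6 43.2] 3.7
20.7583 [-0.86600022 -0.08135256 -0.30603021]
```

View pics/w8.png

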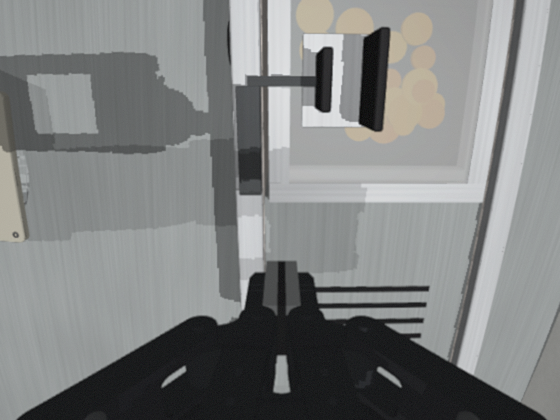

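The bolt (row 80, out to col 247) lies across the end of the bar (top at row 86), and the plates are 37 mm apart, so it is latched. I'm handing in.

```bash
python3 - <<'E'
from plant import arm
print(arm.finish_job(),arm.get_time_s())
E
```

```text
the job is handed in; nothing more can be done
the job is handed in; nothing more can be done
```

The dryer is closed and latched, and I handed the job in at about 20.8 s on the robot's clock.

- **What I did:** I squeezed the handle and slid the hatch until the bolt was beside the hold-open bar, then let go. With the jaws shut I pushed the -y end of the fixed plate slowly, until the hatch stalled at its stop at about 33 N.
- **Last checks:** After backing off, the handle plates were 37–38 mm apart, so the bolt is fully out. The wrist pictures show the bolt lying across the end of the bar. The residual tool force was under 1 N, so the robot was touching nothing.
- **Bystanders:** The jar, bowl and spatula look unmoved in the top picture after I backed off.
- **What disagreed:** The top and wrist cameras differed by about 3 mm in x on the handle's position. The final top picture was partly blocked by the arm, so I checked the latch with the wrist camera only.

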